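Mirror in its pocket, then hold the slim lamp level over it

ROBOT

A 6-joint arm with a two-finger parallel gripper is mounted at the origin on the work surface. World frame = base frame: x ahead of the robot, y to its left, z up, the work surface at z = 0. Lengths are in mm, angles in rad, forces in N, time in s.
With the tool pointing down it reaches from about 350 to 975 mm from the base axis. Payload 7.1 kg.
Tool frame: the origin (TCP) lies midway between the tips of the shut fingers; the grasp point (between the pads) lies 19 mm behind it; z points along the fingers, y is the line along which they close (so a half turn about z gives the same grasp; the last joint's range is limited). The gripper opens to 88 mm and grips with 3 to 60 N. Pads are 20 mm wide; open, the fingers measure 115 mm over their backs; the gripper's body (75 mm by 178 mm) begins 61 mm behind the grasp point.
Start: joints at [-1.265, 0.423, 1.63, -0, 1.089, -0.019], TCP at [199.467, -592.299, 222.675] pointing down, gripper open.
Joint ranges: [-3, 3], [-0.9, 2.11], [0.09, 2.58], [-1.31, 4.45], [0.11, 2.69], [-2.54, 2.54]. Speed limits (rad/s): [2.39, 2.39, 3.01, 3.14, 3.14, 3.14].

INTERFACE

Orientations are given as a rotation vector (axis times angle).
In Python, from workcell import ctrl gives the robot as it stands.
- The arm moves only by the shell command python3 -m inch 'ROWS' [OPENING]. ROWS is JSON, a list of rows, each an object with "xyz": the shift along the tool's x, y, z in mm, a list of three; "rot": the turn, a rotation vector about the tool's x, y, z in rad, a list of three. In form: [{"xyz": [dx, dy, dz], "rot": [ax, ay, az]}, ...]. A call has 1 to 12 rows; each row is the pose to reach, as a shift and turn from the pose commanded when the call began, along the tool's axes at that moment; what a row does not reach only later rows make up. A row lasts 1/12 s, in which the tool goes at most 41.7 mm and 7.16 degrees, less where a joint would pass 70% of its speed; a pose out of reach is approached as far as the arm can. A call with a gripper value outside its range is refused whole. OPENING is the closure in counts, from 0 (fully open) to 255 (shut), set as the call begins (- or left out, the last holds). The fingers move at their own pace and stop on an object; the grip force is fixed at half the most. Time passes only in rows, so rows that repeat a pose let the fingers close. It gives the time, the measured TCP pose, the force, the opening and the grip force at its end, in the units of the state.
- ctrl.get_obs(): the state, without advancing time (a new reading comes with each control period).
- ctrl.get_image(name): name is "scene" or "top" or "wrist"; returns the picture (420x560x3 uint8, red, green, blue); there is no depth.
- ctrl.camera_model(name): a dict with "fx", "fy", "cx", "cy" (pixels), "position" and "attitude" of the camera in the world. Camera axes: x right, y up, looking along -z (the intrinsics and any distortion apply to the point x, -y, -z); pixel columns grow to the right and rows downward; lengths in mm; the calibration is good to about 2 mm. The wrist camera is an equidistant fisheye: a pixel r from the principal point sees the ray r / f radians off the axis. A picture is of the moment at which its call begins: read the wrist's pose just before it. camera_model takes no time and is no camera call; for the wrist camera it gives the pose at the moment of the call.
- ctrl.close_job(): hands the job in; it is judged then, once.
The state is a dict: "t": time; "qpos": joint angles; "qvel": joint speeds; "joint_torque": joint torques, N m; "ee_pos": TCP position; "orientation": TCP orientation; "ft_force": force on the tool from outside, world axes, zero at the start; "moment": the same for the moment, N m; "width": finger opening in mm; "grasp_force": force on a finger pad.
Only numpy, scipy, OpenCV 4.12 (cv2) and the standard library are available. Lean on these libraries where they do the work, as an engineer would, in place of code of your own. Each camera call takes 0.05 s, during which the arm holds its last target. There are 200 camera calls.

TASK

Get the slim lamp ready for a look at its underside: first seat the mirror block, mirror up, fully home, flat and square in the pocket of the small black stand, and let go of it. Then draw the slim lamp (the tall narrow one among the stout ones) out of its sloping socket in the rack, turn it until it lies level, and hold it still in the gripper with its middle over the mirror, at least 10 cm above it; finish while holding it there. Leave the two stout lamps in the rack, and the beaker, the white bottle and the little amber vial where they stand.

Things in the scene. Friction and masses are not known exactly. Their poses are not given: they have to be found in the camera images.
- mirror: mirror block: plain aluminium block, 84 (its x) by 50 (its y) by 30 mm high, with a polished mirror face on top; lies on the bench, mirror up. 0.25 kg. Origin at the centre of its underside, z up. Either way round fits
- stand: small fixed black stand: base plate 130 (its x) by 90 (its y) by 8 mm, on it a raised rim round a rectangular pocket 89 (x) by 55 mm (y), so 2.5 mm play each side of the mirror block; rim 9 mm wide, its top 18 mm above the bench, pocket 10 mm deep. Origin at the centre of its underside, z up
- pocket (a point): centre of the pocket's floor, 8 mm above the bench, axes as the stand's; a seated mirror block has its origin here and its top 38 mm above the bench
- lamp: slim hollow cathode lamp, 165 mm long: black base 38 mm across, 50 mm long, then clear glass 32 mm across to the end. About 0.15 kg, balance point about 85 mm from the base end. Stands base down in one of the rack's sockets (varies), leaning about 0.40 rad towards rack +x. Origin at the centre of the base's underside, z along the lamp to its glass end
- lamp_mid (a point): the slim lamp's middle: on its axis, 90 mm from the base end, axes as the lamp's
- rack: fixed grey lamp rack, base plate 130 (x) by 370 mm (y). Three square sockets in a row along y, 43 mm wide inside, walls 4 mm, 45 mm deep along their axis, lean 0.40 rad from vertical towards rack +x; floor centres 34 mm above the bench at x 0, y -132, 0, 132 mm; highest mouth edge 85 mm up. Origin on the bench below the middle floor centre, z up, x roughly away from the robot
- stout1: hollow cathode lamp like the slim one but stout and shorter: black base 38 mm across and 50 mm long, clear glass 50 mm across, 120 mm long in all; it stands in another of the rack's sockets and must be left there. Origin at the centre of its base's underside, z along the lamp towards its glass end
- stout2: hollow cathode lamp like the slim one but stout and shorter: black base 38 mm across and 50 mm long, clear glass 50 mm across, 120 mm long in all; it stands in another of the rack's sockets and must be left there. Origin at the centre of its base's underside, z along the lamp towards its glass end
- beaker: small glass beaker, 60 mm across, 75 mm high; bystander. Origin at the centre of its underside
- reagent: white plastic bottle, 48 mm across, 100 mm high; bystander. Origin at the centre of its underside
- vial: little amber jar, 28 mm across, 45 mm high; bystander. Origin at the centre of its underside
There are look-alikes about, which are no part of the job. What is shaped like the stand but turquoise is not meant.

How it is judged (in metres and radians):
On the way, in this order (a step that is already met when the one before it is completed fails the run):
1. the mirror block is seated flat and square in the pocket and let go (z of mirror in the frame of pocket between -0.003 and 0.0025 m and horizontal distance between mirror and pocket below 0.007 m and angle between the x axis of mirror and the x axis of stand, either way round below 0.1 rad and angle between mirror's own z axis and vertical below 0.04 rad and contact force between the fingers and mirror below 0.1 N and linear speed of mirror below 0.02 m/s), for 0.2 s.
2. the slim lamp is drawn clear of the rack, held by the gripper (z of lamp in the frame of rack above 0.09 m and contact force between lamp and rack below 0.05 N and contact force between the fingers and lamp above 0.5 N), for 0.1 s.
At the end, for the whole second after the job is handed in: slim lamp held still by the fingers alone, level within 0.2 rad, its middle within 45 mm in plan of the pocket centre and over 136 mm above the bench; mirror block in the pocket: within 2.5 mm of the floor, 7 mm of centre, 0.10 rad of square, 0.04 rad of flat, not touched (angle between lamp's own z axis and vertical between 1.37 and 1.77 rad and horizontal distance between lamp_mid and pocket below 0.045 m and height (world z) of lamp_mid above 0.136 m and linear speed of lamp below 0.03 m/s and contact force between the fingers and lamp above 0.5 N and contact force between lamp and rack below 0.05 N and contact force between lamp and stand below 0.05 N and contact force between lamp and mirror below 0.05 N and z of mirror in the frame of pocket between -0.003 and 0.0025 m and horizontal distance between mirror and pocket below 0.007 m and angle between the x axis of mirror and the x axis of stand, either way round below 0.1 rad and angle between mirror's own z axis and vertical below 0.04 rad and contact force between the fingers and mirror below 0.1 N); the arm keeps its last pose, push and grip.
It fails at once if a stout lamp is moved more than 3 cm (distance of any of stout1, stout2 from where it was at the start of the episode above 0.03 m).
It fails at once if the beaker is moved more than 4 cm (distance of beaker from where it was at the start of the episode above 0.04 m).
It fails at once if the white bottle is moved more than 4 cm (distance of reagent from where it was at the start of the episode above 0.04 m).
It fails at once if the amber vial is moved more than 4 cm (distance of vial from where it was at the start of the episode above 0.04 m).
It also fails if it takes over 61 s, if anything falls off the work surface, if the arm or the gripper's body presses on something with over 40 N, if the wrist force passes 120 N, or if a joint passes its speed limit or range.

## Working session

There is one attempt and no reset: what is moved stays moved. The work goes in short steps, Python scripts to look and compute and a shell command to move; the robot and the scene stay as the last step left them, time stands still between calls to the robot, and variables do not carry over. Pictures are saved under pics/ and viewed, at most 10 in all, crops included, and the job is handed in when it is done.

```bash
mkdir -p pics; ls; python3 - <<'E'
from workcell import ctrl
import cv2
for n in ["scene","top","wrist"]:
    m=ctrl.camera_model(n); print(n,m)
    cv2.imwrite(f"pics/{n}0.png",ctrl.get_image(n)[:,:,::-1])
o=ctrl.get_obs();print({k:o[k] for k in("t","ee_pos","orientation","width")})
E
```

```text
pics
scene {'fx': 505.13113905315026, 'fy': 505.13113905315026, 'cx': 282.1578737688292, 'cy': 197.62833907563814, 'position': array([1300.3218343 ,  489.3741292 ,  961.29266001]), 'attitude': array([0.48231404, 0.89754179, 2.01931888])}
top {'fx': 471.87054859329277, 'fy': 471.87054859329277, 'cx': 282.05461817222323, 'cy': 208.4260416579984, 'position': array([ 222.73675022,  -39.31269225, 1560.41716051]), 'attitude': array([ 0.15130318, -0.15155489, -1.55149271])}
wrist {'fx': 325.19226210127806, 'fy': 325.19226210127806, 'cx': 278.1269055883461, 'cy': 203.13256039704112, 'position': array([ 272.17611227, -567.19192492,  382.79317284]), 'attitude': array([-0.24438726,  0.17670964, -1.23802076])}
{'t': 0.15, 'ee_pos': array([ 199.37838646, -591.90642237,  222.07847091]), 'orientation': array([-3.09911732e+00, -5.07781068e-01,  2.13111639e-04]), 'width': 87.61798320893465}
```

View pics/top0.png

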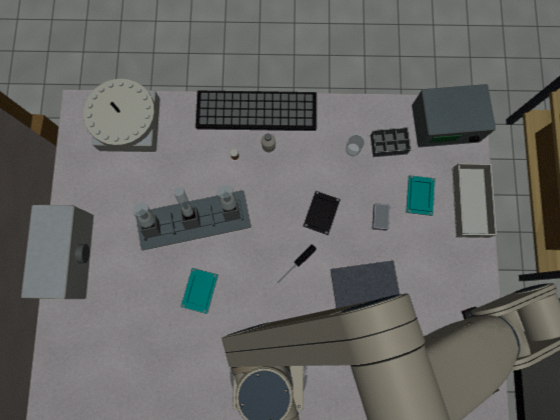

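View pics/scene0.png

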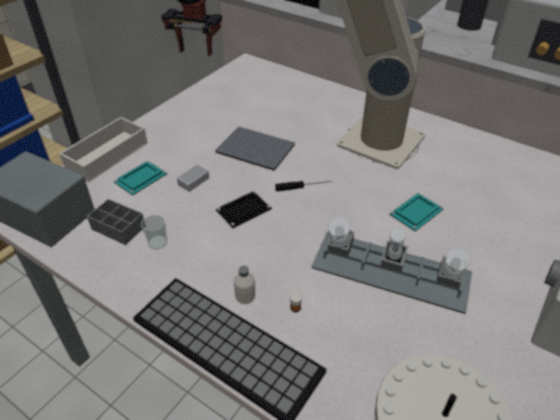

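Top view: black stand near (322,213), grey mirror block near (381,217). The slim lamp is in the rack's middle socket (glass end about (182,195)), with stout lamps at (147,215) and (228,200). The beaker is at (355,146), the bottle at (268,142) and the vial at (235,154). The scene view agrees.

```bash
cat > h.py <<'E'
import numpy as np, cv2
from scipy.spatial.transform import Rotation as R
from workcell import ctrl
def ray(m,uv,fish=False):
    x=(uv[0]-m["cx"])/m["fx"]; y=(uv[1]-m["cy"])/m["fy"]
    if fish:
        r=np.hypot(x,y); s=np.sin(r)/r if r>1e-9 else 1; d=np.array([x*s,-y*s,-np.cos(r)])
    else: d=np.array([x,-y,-1.])
    return R.from_rotvec(m["attitude"]).apply(d)
def hit(m,uv,z,fish=False):
    d=ray(m,uv,fish); p=np.array(m["position"]); return p+d*(z-p[2])/d[2]
def proj(m,P,fish=False):
    c=R.from_rotvec(m["attitude"]).inv().apply(np.atleast_2d(P)-m["position"])
    x,y,z=c[:,0],-c[:,1],-c[:,2]
    if fish:
        r=np.hypot(x,y); k=np.arctan2(r,z)/r
    else: k=1/z
    return np.c_[m["cx"]+m["fx"]*x*k, m["cy"]+m["fy"]*y*k]
E
python3 - <<'E'
from h import *
np.set_printoptions(precision=1,suppress=True)
t=ctrl.camera_model("top");s=ctrl.camera_model("scene");w=ctrl.camera_model("wrist")
for n,uv,z in [("stand",(322,213),10),("block",(381,217),30),("beaker",(355,146),40),("bottle",(268,142),60),("vial",(235,154),30),("rackTL",(136.5,213),4),("rackBL",(143,248),4),("rackTR",(246,192.5),4),("rackBR",(250,212),4),("turq",(420,195),10),("lampTip",(182,192),180)]:
    print(n,hit(t,uv,z))
for n,uv,z in [("stand",(244,209),10),("block",(193,178),30),("beaker",(155,232),40),("bottle",(245,288),50)]: print("s",n,hit(s,uv,z))
print("wrist px of stand, block",proj(w,[hit(t,(322,213),10),hit(t,(381,217),30)],True))
E
```

```text
stand [ 512.4 -171.1   10. ]
block [ 498.  -363.8   30. ]
beaker [ 738.1 -280.4   40. ]
bottle [741.1  12.5  60. ]
vial [707.4 124.2  30. ]
rackTL [504.7 450.3   4. ]
rackBL [387.5 420.3   4. ]
rackTR [580.4  85.3   4. ]
rackBR [513.5  70.    4. ]
turq [ 578.8 -501.4   10. ]
lampTip [538.8 263.2 180. ]
s stand [ 518.9 -162.9   10. ]
s block [ 515.1 -349.5   30. ]
s beaker [ 739.2 -275.9   40. ]
s bottle [757.   24.7  50. ]
wrist px of stand, block [[ 74.9 -98.7]
 [178.8 -98.1]]
```

View pics/wrist0.png

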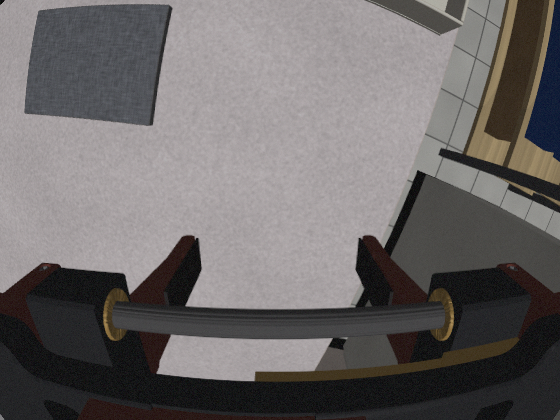

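```bash
python3 -m inch '[{"xyz":[20,-15,-2],"rot":[0,0,0.1]},{"xyz":[50,-36,-5],"rot":[0,0,0.2]},{"xyz":[85,-58,-10],"rot":[0,0,0.3]},{"xyz":[120,-82,-15],"rot":[0,0,0.325]},{"xyz":[155,-105,-20],"rot":[0,0,0.325]},{"xyz":[190,-130,-20],"rot":[0,0,0.325]},{"xyz":[225,-153,-20],"rot":[0,0,0.325]},{"xyz":[260,-176,-20],"rot":[0,0,0.325]},{"xyz":[290,-195,-20],"rot":[0,0,0.325]},{"xyz":[308,-207,-20],"rot":[0,0,0.325]},{"xyz":[315,-212,-20],"rot":[0,0,0.325]},{"xyz":[315,-212,-20],"rot":[0,0,0.325]}]' 0
python3 - <<'E'
from h import *
import json
m=ctrl.camera_model("wrist"); cv2.imwrite("pics/wrist1.png",ctrl.get_image("wrist")[:,:,::-1])
json.dump({k:(v.tolist() if hasattr(v,'tolist') else v) for k,v in m.items()},open("pics/wrist1.json","w"))
print(m["position"],ctrl.get_obs()["ee_pos"])
cv2.imwrite("pics/top1.png",ctrl.get_image("top")[:,:,::-1])
E
```

```text
t: 1.15
ee_pos: [431.1, -289.5, 242.6]
orientation: [-3.141, -0.004, 0.0]
ft_force: [-0.0, -0.1, 0.3]
width: 87.8
grasp_force: 0.0
[ 507.92213533 -288.9819612   403.33868681] [ 430.37776361 -290.6310312   242.54988654]
```

View pics/wrist1.png

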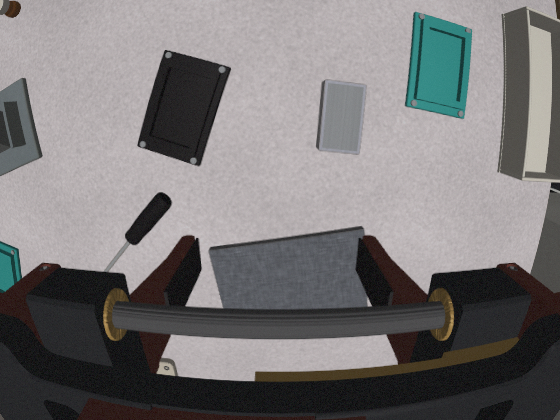

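The wrist view shows the black stand with corners (167,51),(229,66),(199,164),(139,147), and the block with top corners (323,81),(366,85),(359,153),(317,150). I'll fit both outlines with box models.

```bash
cat >> h.py <<'E'
from scipy.optimize import least_squares
def mask_contour(mask,seed):
    mask=cv2.morphologyEx(cv2.morphologyEx(mask.astype(np.uint8),cv2.MORPH_CLOSE,np.ones((5,5))),cv2.MORPH_OPEN,np.ones((3,3)))
    cs,_=cv2.findContours(mask,cv2.RETR_EXTERNAL,cv2.CHAIN_APPROX_NONE)
    c=max((c for c in cs if cv2.pointPolygonTest(c,seed,True)>-8),key=cv2.contourArea)
    return c[:,0].astype(np.float32)
def box(lx,ly,z0,z1):
    return np.array([[a*lx/2,b*ly/2,z] for a in(-1,1) for b in(-1,1) for z in(z0,z1)])
def fit(m,cont,pts,p0,fish=True,n=1):
    def f(p):
        c,s=np.cos(p[2]),np.sin(p[2])
        P=np.c_[p[0]+c*pts[:,0]-s*pts[:,1],p[1]+s*pts[:,0]+c*pts[:,1],pts[:,2]]
        h=cv2.convexHull(proj(m,P,fish).astype(np.float32))
        return [cv2.pointPolygonTest(h,(float(a),float(b)),True) for a,b in cont]
    r=least_squares(f,p0,x_scale=[10,10,.1],diff_step=1e-3,loss="soft_l1"); r0=np.array(r.fun)
    return r.x,np.sqrt(np.mean(r0**2)),np.mean(r0)
E
python3 - <<'E'
from h import *
import json
m={k:np.array(v) for k,v in json.load(open("pics/wrist1.json")).items()}
im=cv2.imread("pics/wrist1.png"); g=im.max(2).astype(int)
hsv=cv2.cvtColor(im,cv2.COLOR_BGR2HSV)
print("px stand",im[107,183],im[60,195],"block",im[115,340],im[152,340],"bench",im[120,260])
for n,uv in [("S1",(167,51)),("S2",(229,66)),("S3",(199,164)),("S4",(139,147))]: print(n,hit(m,uv,8,True))
for n,uv in [("B1",(323,81)),("B2",(366,85)),("B3",(359,153)),("B4",(317,150))]: print(n,hit(m,uv,30,True))
dark=g<75
cs=mask_contour(dark,(183.,107.)); print(len(cs),cs.min(0),cs.max(0))
print("stand",fit(m,cs,box(130,90,0,8),[515,-170,-.3]))
ref=np.array([im[y,x] for y,x in[(120,260),(60,280),(180,300),(200,400)]]).mean(0)
lab=cv2.cvtColor(im,cv2.COLOR_BGR2LAB).astype(int); bl=np.median(lab[90:150,255:290].reshape(-1,3),0)
mb=(np.abs(cv2.GaussianBlur(lab.astype(np.float32),(3,3),0)-bl)*[1,2,2]).sum(2)>30
cb=mask_contour(mb,(340.,115.)); print(len(cb),cb.min(0),cb.max(0))
print("block",fit(m,cb,box(84,50,0,30),[500,-360,-.1]))
E
```

```text
px stand [32 34 35] [33 35 36] block [138 136 136] [155 152 157] bench [182 180 188]
S1 [ 589.21165652 -151.14542671    8.        ]
S2 [ 564.41317113 -229.95171801    8.        ]
S3 [ 444.00214281 -189.98760884    8.        ]
S4 [ 468.44211729 -109.04209489    8.        ]
B1 [ 543.69609226 -339.79749563   30.        ]
B2 [ 541.61211918 -390.34051951   30.        ]
B3 [ 461.10012137 -384.26006017   30.        ]
B4 [ 463.57189354 -334.05493517   30.        ]
337 [139.  51.] [229. 164.]
stand (array([ 5.17274844e+02, -1.67138690e+02, -3.27477336e-01]), np.float64(2.2496753340137565), np.float64(1.6647954595080392))
219 [316.  80.] [365. 154.]
block (array([ 5.02888836e+02, -3.62662176e+02, -7.67030489e-02]), np.float64(0.939392378609567), np.float64(0.86908597559351))
```

```bash
cat >> h.py <<'E'
def toolR(yaw): # tool pointing down, tool x at yaw
    c,s=np.cos(yaw),np.sin(yaw); return np.array([[c,s,0],[s,-c,0],[0,0,-1.]])
def delta(pos,Rt,o=None):
    o=o or ctrl.get_obs(); R0=R.from_rotvec(o["orientation"])
    return R0.inv().apply(np.array(pos)-o["ee_pos"]).round(1),(R0.inv()*R.from_matrix(Rt)).as_rotvec().round(4)
def camtool(): # camera in tool frame
    o=ctrl.get_obs(); m=ctrl.camera_model("wrist"); R0=R.from_rotvec(o["orientation"])
    return R0.inv().apply(m["position"]-o["ee_pos"]),R0.inv()*R.from_rotvec(m["attitude"])
E
python3 - <<'E'
from h import *
np.set_printoptions(precision=2,suppress=True)
p,Rc=camtool(); print(p,Rc.as_matrix())
m=ctrl.camera_model("wrist")
for nm,c,yaw,z in [("block",[502.9,-362.7,15],-.077,150),("stand",[517.3,-167.1,13],-.327,150)]:
    Rt=toolR(yaw)
    m2=dict(m); 
    # solve TCP so that c appears at (278,150)
    d=Rt@Rc.as_matrix()@np.array([0,np.sin(.163),-np.cos(.163)])
    cz=z+(Rt@p)[2]; cam=np.array(c)-d*((c[2]-cz)/d[2]); t=cam-Rt@p
    print(nm,t,delta(t,Rt))
E
```

```text
[  76.81   -0.39 -160.78] [[-0.    0.96  0.28]
 [ 1.    0.   -0.  ]
 [-0.    0.28 -0.96]]
block [ 461.68 -359.85  150.  ] (array([31.8, 68.5, 92.6]), array([0.  , 0.  , 0.08]))
stand [ 478.3  -154.22  150.  ] (array([  48.4, -137.1,   92.5]), array([0.  , 0.  , 0.33]))
```

```bash
python3 -m inch '[{"xyz":[8,-25,16],"rot":[0,0,0.08]},{"xyz":[18,-55,36],"rot":[0,0,0.18]},{"xyz":[28,-85,56],"rot":[0,0,0.26]},{"xyz":[38,-112,74],"rot":[0,0,0.33]},{"xyz":[45,-130,86],"rot":[0,0,0.33]},{"xyz":[48,-137,92],"rot":[0,0,0.33]},{"xyz":[48,-137,92],"rot":[0,0,0.33]},{"xyz":[48,-137,92],"rot":[0,0,0.33]}]'
cat > snap.py <<'E'
import sys,json
from h import *
n=sys.argv[1]
m=ctrl.camera_model("wrist"); cv2.imwrite(f"pics/{n}.png",ctrl.get_image("wrist")[:,:,::-1])
json.dump({k:(v.tolist() if hasattr(v,'tolist') else v) for k,v in m.items()},open(f"pics/{n}.json","w"))
E
python3 snap.py stand; python3 - <<'E'
from h import *
p,Rc=camtool()
c=np.array([502.9,-362.7,15]);Rt=toolR(-.077);z=150
d=Rt@Rc.as_matrix()@np.array([0,np.sin(.163),-np.cos(.163)]);cz=z+(Rt@p)[2]
print(delta(c-d*((c[2]-cz)/d[2])-Rt@p,Rt))
E
```

```text
t: 1.92
ee_pos: [478.2, -155.1, 150.8]
orientation: [3.099, -0.516, -0.0]
ft_force: [-0.6, -0.2, -0.1]
width: 87.8
grasp_force: 0.0
(array([ 50.7, 198.8,   1.4]), array([ 0.0004, -0.0009, -0.2541]))
```

View pics/stand.png

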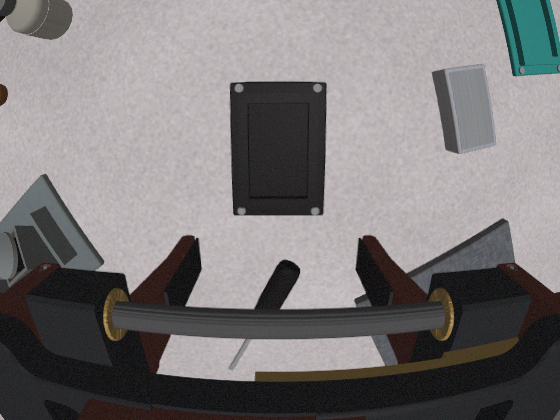

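The stand fills the view almost squarely: plate (231,82)–(323,215), pocket (248,102)–(308,198). Next I take the same view of the block.

```bash
python3 -m inch '[{"xyz":[6,25,0],"rot":[0,0,-0.08]},{"xyz":[16,60,0],"rot":[0,0,-0.17]},{"xyz":[26,98,0],"rot":[0,0,-0.254]},{"xyz":[35,136,1],"rot":[0,0,-0.254]},{"xyz":[44,170,1],"rot":[0,0,-0.254]},{"xyz":[49,192,1],"rot":[0,0,-0.254]},{"xyz":[51,199,1],"rot":[0,0,-0.254]},{"xyz":[51,199,1],"rot":[0,0,-0.254]},{"xyz":[51,199,1],"rot":[0,0,-0.254]}]'
python3 snap.py block; cat > meas.py <<'E'
from h import *
import json
np.set_printoptions(precision=4,suppress=True)
def load(n): return {k:np.array(v) for k,v in json.load(open(f"pics/{n}.json")).items()},cv2.imread(f"pics/{n}.png")
m,im=load("stand"); cs=mask_contour(im.max(2)<90,(279.,148.)); print(cs.min(0),cs.max(0))
for L,W in[(130,90),(126,86)]: print("stand",fit(m,cs,box(L,W,0,8),[517,-167,-.32]))
# fitted rim outer hull & pocket by hand points
P=[hit(m,uv,18,True) for uv in[(248.5,102.5),(308.5,102.5),(307.5,198),(250,198)]]
P=np.array(P); print("pocket hand (z18)",P.mean(0),np.linalg.norm(np.diff(P,axis=0),axis=1))
print("px of stand centre z8",proj(m,[[517.3,-167.1,8]],True))
m,im=load("block"); lab=cv2.GaussianBlur(cv2.cvtColor(im,cv2.COLOR_BGR2LAB),(3,3),0).astype(int)
bl=np.median(lab[80:200,190:220].reshape(-1,3),0)
mb=(np.abs(lab-bl)*[1,2,2]).sum(2)>25
cb=mask_contour(mb,(279.,148.)); print(cb.min(0),cb.max(0))
for L,W in[(84,50),(82,48)]: print("block",fit(m,cb,box(L,W,0,30),[503,-362,-.08]))
E
python3 meas.py
```

```text
t: 2.72
ee_pos: [461.4, -359.1, 150.1]
orientation: [-3.139, 0.123, -0.0]
ft_force: [0.1, 0.0, 0.1]
width: 87.7
grasp_force: 0.0
[230.  82.] [325. 214.]
stand (array([ 516.9964, -167.6364,   -0.3313]), np.float64(2.800401379789859), np.float64(1.8251306253031976))
stand (array([ 517.4168, -167.7895,   -0.3309]), np.float64(2.1297053822593144), np.float64(-0.1682469927523125))
pocket hand (z18) [ 516.6713 -168.3838   18.    ] [53.4775 88.3893 53.9567]
px of stand centre z8 [[277.1011 149.4794]]
[250. 104.] [308. 198.]
block (array([ 503.2182, -363.0023,   -0.0824]), np.float64(0.7968952673803212), np.float64(0.7232663484932805))
block (array([ 503.3837, -363.0169,   -0.0817]), np.float64(0.5188093050697684), np.float64(-0.3932142671605424))
```

View pics/block.png

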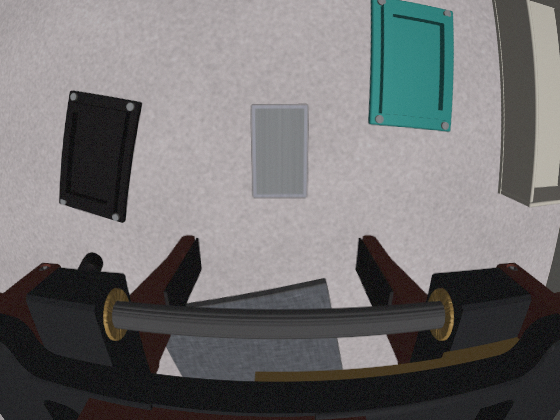

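The block (top face (251,105)–(307,197)) sits square to the tool. Next I grasp it.

```bash
python3 - <<'E'
from h import *
print(delta([503.3,-363.0,12],toolR(-.082)))
E
python3 -m inch '[{"xyz":[18,0.5,15],"rot":[0,0,0.003]},{"xyz":[36,0.5,40],"rot":[0,0,0.003]},{"xyz":[42,0.5,70],"rot":[0,0,0.003]},{"xyz":[42,0.5,98],"rot":[0,0,0.003]},{"xyz":[42,0.5,98],"rot":[0,0,0.003]},{"xyz":[42,0.5,98],"rot":[0,0,0.003]}]'
python3 - <<'E'
from h import *
print(delta([503.3,-363.0,12],toolR(-.082)))
E
```

```text
(array([ 42. ,   1.6, 137.9]), array([-0.0003,  0.0001,  0.0052]))
t: 3.27
ee_pos: [503.1, -360.3, 50.7]
orientation: [-3.137, 0.122, 0.005]
ft_force: [0.2, -0.0, 0.8]
width: 87.7
grasp_force: 0.0
(array([ 0.6,  2.8, 38.7]), array([-0.0022,  0.0034,  0.0044]))
```

```bash
python3 -m inch '[{"xyz":[0.3,1.5,15],"rot":[0,0,0.003]},{"xyz":[0.3,1.5,30],"rot":[0,0,0.003]},{"xyz":[0.3,1.5,38.5],"rot":[0,0,0.003]},{"xyz":[0.3,1.5,38.5],"rot":[0,0,0.003]},{"xyz":[0.3,1.5,38.5],"rot":[0,0,0.003]}]'
python3 -m inch '[{"xyz":[0,0,0],"rot":[0,0,0]},{"xyz":[0,0,0],"rot":[0,0,0]},{"xyz":[0,0,0],"rot":[0,0,0]},{"xyz":[0,0,0],"rot":[0,0,0]},{"xyz":[0,0,0],"rot":[0,0,0]},{"xyz":[0,0,0],"rot":[0,0,0]},{"xyz":[0,0,0],"rot":[0,0,0]},{"xyz":[0,0,0],"rot":[0,0,0]}]' 255
```

```text
t: 3.68
ee_pos: [503.7, -363.7, 12.8]
orientation: [-3.138, 0.129, 0.001]
ft_force: [0.3, -0.3, -0.2]
width: 87.6
grasp_force: 0.0
t: 4.35
ee_pos: [504.2, -363.9, 13.4]
orientation: [3.139, -0.129, 0.0]
ft_force: [-0.1, 0.9, 2.0]
width: 49.8
grasp_force: 30.0
```

```bash
python3 -m inch '[{"xyz":[0,0,-8],"rot":[0,0,0]},{"xyz":[0,0,-25],"rot":[0,0,0]},{"xyz":[0,-8,-45],"rot":[0,0,0.03]},{"xyz":[0,-30,-60],"rot":[0,0,0.08]},{"xyz":[0,-60,-65],"rot":[0,0,0.13]},{"xyz":[-1,-95,-65],"rot":[0,0,0.18]},{"xyz":[-1,-130,-65],"rot":[0,0,0.22]},{"xyz":[-2,-160,-60],"rot":[0,0,0.249]},{"xyz":[-3,-182,-54],"rot":[0,0,0.249]},{"xyz":[-3,-194,-50],"rot":[0,0,0.249]},{"xyz":[-3,-196,-50],"rot":[0,0,0.249]},{"xyz":[-3,-196,-50],"rot":[0,0,0.249]}]'
python3 snap.py held; python3 - <<'E'
from h import *
for i in range(3): print(delta([516.9,-168,20.5],toolR(-.331))); ctrl.get_image("top")
E
```

```text
t: 5.35
ee_pos: [517.3, -168.1, 63.2]
orientation: [3.099, -0.516, -0.0]
ft_force: [0.4, -0.7, -2.1]
width: 49.7
grasp_force: 30.0
(array([-1. , -0.7, 42.9]), array([ 0.0002, -0.0005,  0.0003]))
(array([-1.3, -1.1, 43. ]), array([ 0.0002, -0.0009, -0.0007]))
(array([-1.3, -1.3, 43. ]), array([ 0.0002, -0.0009, -0.0013]))
```

View pics/held.png

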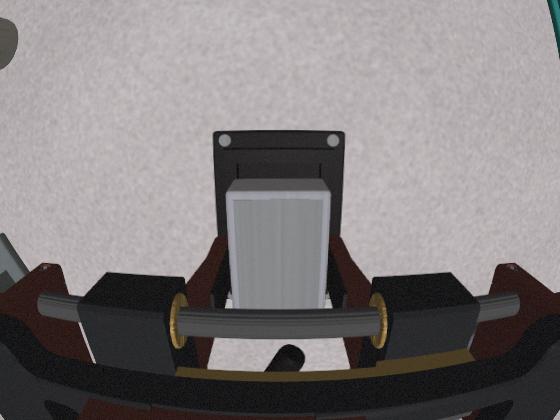

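The block is held squarely. Its front bottom edge is (235..322,180), the pocket's front edge (237..321,164), and the plate's front edge row 132 (cols 214..344). Next I check the relative offset.

```bash
python3 - <<'E'
from h import *
import json
np.set_printoptions(precision=1,suppress=True)
m={k:np.array(v) for k,v in json.load(open("pics/held.json")).items()}
c,s=np.cos(-.331),np.sin(-.331)
def st(p): d=p-np.array([516.9,-168,0]); return np.array([c*d[0]+s*d[1],-s*d[0]+c*d[1],p[2]])
for n,uv,z in [("blk bot L",(235,180),50.5),("blk bot R",(322,180),50.5),("blk top L",(228,193),80.5),("blk top R",(330,193),80.5),("pocket L",(237,164),18),("pocket R",(321,164),18),("rim out L",(226,149),18),("plate L",(214,132),8),("plate R",(344,132),8)]:
    print(n,st(hit(m,uv,z,True)))
E
```

```text
blk bot L [40.  24.1 50.5]
blk bot R [ 40.  -23.6  50.5]
blk top L [40.3 23.5 80.5]
blk top R [ 40.3 -23.3  80.5]
pocket L [43.6 27.  18. ]
pocket R [ 43.6 -27.1  18. ]
rim out L [53.4 33.9 18. ]
plate L [63.9 43.4  8. ]
plate R [ 64.  -43.6   8. ]
```

```bash
python3 -m inch '[{"xyz":[0.5,0,8],"rot":[0,0,0]},{"xyz":[0.5,0,18],"rot":[0,0,0]},{"xyz":[0.5,0,27],"rot":[0,0,0]},{"xyz":[0.5,0,31],"rot":[0,0,0]},{"xyz":[0.5,0,34],"rot":[0,0,0]},{"xyz":[0.5,0,37],"rot":[0,0,0]},{"xyz":[0.5,0,37],"rot":[0,0,0]}]'
python3 -m inch '[{"xyz":[0,0,2],"rot":[0,0,0]},{"xyz":[0,0,4],"rot":[0,0,0]},{"xyz":[0,0,4],"rot":[0,0,0]}]'
```

```text
t: 6.13
ee_pos: [517.4, -168.3, 25.5]
orientation: [-3.098, 0.518, 0.002]
ft_force: [-0.7, 0.0, -2.2]
width: 49.5
grasp_force: 30.0
t: 6.38
ee_pos: [517.7, -168.4, 22.1]
orientation: [-3.099, 0.518, 0.0]
ft_force: [0.8, 0.7, -3.7]
width: 49.7
grasp_force: 30.0
```

```bash
python3 -m inch '[{"xyz":[0,0,1],"rot":[0,0,0]},{"xyz":[0,0,1.5],"rot":[0,0,0]},{"xyz":[0,0,1.5],"rot":[0,0,0]}]'
python3 -m inch '[{"xyz":[0,0,0],"rot":[0,0,0]},{"xyz":[0,0,0],"rot":[0,0,0]},{"xyz":[0,0,0],"rot":[0,0,0]},{"xyz":[0,0,0],"rot":[0,0,0]},{"xyz":[0,0,0],"rot":[0,0,0]},{"xyz":[0,0,0],"rot":[0,0,0]}]' 0
python3 -m inch '[{"xyz":[0,0,-12],"rot":[0,0,0]},{"xyz":[0,0,-35],"rot":[0,0,0]},{"xyz":[-10,0,-65],"rot":[0,0,0]},{"xyz":[-25,0,-95],"rot":[0,0,0]},{"xyz":[-38,0,-120],"rot":[0,0,0]},{"xyz":[-40,0,-128],"rot":[0,0,0]},{"xyz":[-40,0,-128],"rot":[0,0,0]},{"xyz":[-40,0,-128],"rot":[0,0,0]}]'
python3 snap.py seated; python3 - <<'E'
from h import *
import json
np.set_printoptions(precision=3,suppress=True)
m={k:np.array(v) for k,v in json.load(open("pics/seated.json")).items()};im=cv2.imread("pics/seated.png")
cb=mask_contour(im.min(2)>85,(279.,148.)) if 0 else None
g=im.min(2); n,lab,st,ce=cv2.connectedComponentsWithStats((g>75).astype(np.uint8))
k=lab[148,279]; print(st[k],ce[k])
c=cv2.findContours((lab==k).astype(np.uint8),cv2.RETR_EXTERNAL,cv2.CHAIN_APPROX_NONE)[0][0][:,0].astype(np.float32)
for zz in (38,): print(fit(m,c,box(83,49,zz,zz),[517,-168,-.33]))
E
```

```text
t: 6.63
ee_pos: [517.9, -168.5, 21.4]
orientation: [3.099, -0.518, 0.001]
ft_force: [-1.8, 0.1, 4.0]
width: 49.7
grasp_force: 30.0
t: 7.13
ee_pos: [517.7, -168.5, 20.6]
orientation: [3.099, -0.518, 0.0]
ft_force: [-0.0, 0.3, -0.4]
width: 85.7
grasp_force: 0.0
t: 7.8
ee_pos: [480.5, -155.6, 149.1]
orientation: [3.098, -0.518, 0.003]
ft_force: [1.0, 0.3, -0.1]
width: 87.5
grasp_force: 0.0
[ 248  108   60   97 5658] [278.127 155.605]
(array([ 517.011, -167.767,   -0.327]), np.float64(0.2930734784166922), np.float64(0.16066246132137244))
```

View pics/seated.png

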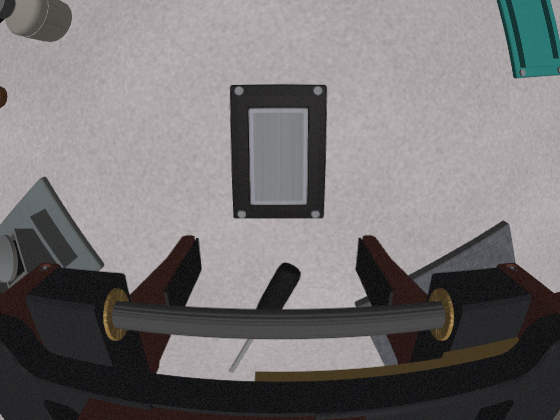

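The block is seated: the fit at 38 mm height agrees to 0.3 px, centred within about 0.3 mm and 0.004 rad. Next I look at the rack from above.

```bash
python3 -m inch '[{"xyz":[-10,-20,-25],"rot":[0,0,-0.08]},{"xyz":[-26,-52,-60],"rot":[0,0,-0.16]},{"xyz":[-43,-87,-95],"rot":[0,0,-0.25]},{"xyz":[-60,-122,-125],"rot":[0,0,-0.34]},{"xyz":[-78,-158,-145],"rot":[0,0,-0.43]},{"xyz":[-96,-195,-150],"rot":[0,0,-0.51]},{"xyz":[-114,-232,-150],"rot":[0,0,-0.58]},{"xyz":[-132,-269,-150],"rot":[0,0,-0.58]},{"xyz":[-150,-305,-150],"rot":[0,0,-0.58]},{"xyz":[-166,-338,-150],"rot":[0,0,-0.58]},{"xyz":[-176,-357,-150],"rot":[0,0,-0.58]},{"xyz":[-176,-357,-150],"rot":[0,0,-0.58]}]'
python3 -m inch '[{"xyz":[0,0,0],"rot":[0,0,0]},{"xyz":[0,0,0],"rot":[0,0,0]}]'
python3 snap.py rack; python3 -c "
from workcell import ctrl
import cv2
cv2.imwrite('pics/top2.png',ctrl.get_image('top')[:,:,::-1]);cv2.imwrite('pics/scene2.png',ctrl.get_image('scene')[:,:,::-1])"
```

```text
t: 8.85
ee_pos: [428.7, 245.3, 297.2]
orientation: [-3.115, -0.398, 0.003]
ft_force: [0.2, 0.1, 0.9]
width: 87.9
grasp_force: 0.0
t: 9.02
ee_pos: [429.3, 239.1, 297.2]
orientation: [3.116, 0.391, -0.004]
ft_force: [0.6, 0.1, -0.2]
width: 87.9
grasp_force: 0.0
```

View pics/rack.png

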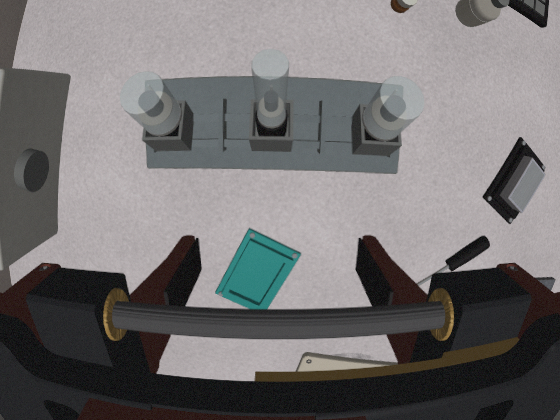

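The rack lies almost square in view, with base plate corners (147,169),(397,173),(403,86),(146,80). The slim lamp is in the middle socket, mouth near (271,120), its glass end a circle about (270,69). The stout lamps are at (160,110) and (385,110).

```bash
python3 - <<'E'
from h import *
import json
np.set_printoptions(precision=2,suppress=True)
m={k:np.array(v) for k,v in json.load(open("pics/rack.json")).items()}
P=np.array([hit(m,uv,5,True) for uv in[(147,169),(397,173),(403,86),(146,80)]])
print(P, P.mean(0), np.linalg.norm(np.roll(P,-1,0)-P,axis=1))
q=np.array([(147,169),(397,173),(403,86),(146,80)],float)
B=np.array([[-65,185,5],[-65,-185,5],[65,-185,5],[65,185,5]],float)
def T(p,X): c,s=np.cos(p[2]),np.sin(p[2]); return np.c_[p[0]+c*X[:,0]-s*X[:,1],p[1]+s*X[:,0]+c*X[:,1],X[:,2]]
r=least_squares(lambda p:(proj(m,T(p,B),True)-q).ravel(),[480,250,.25]); p=r.x; print("rack",p,r.fun.reshape(-1,2))
# lamp prediction: axis, outlines
sl,cl=np.sin(.4),np.cos(.4)
ax=np.array([sl,0,cl]);ex=np.array([cl,0,-sl]);a=np.linspace(0,2*np.pi,9)[:-1]
def circ(d,rad,y): return np.array([[0,y,34]])+d*ax+rad*(np.cos(a)[:,None]*ex+np.sin(a)[:,None]*np.array([0,1,0]))
pr=lambda d,rad,y:proj(m,T(p,circ(d,rad,y)),True)
t=pr(165,16,0); print("tip pred",t.min(0),t.max(0),t.mean(0))
for y in(-132,132): t=pr(120,25,y); print("stout tip",t.min(0),t.max(0))
# rim edges mouth of middle socket
mo=np.array([[0,0,34]])+45*ax+np.array([u*21.5*ex+np.array([0,v*21.5,0]) for u,v in((-1,1),(-1,-1),(1,-1),(1,1))])
print("mouth",proj(m,T(p,mo),True))
im=cv2.imread("pics/rack.png"); cv2.polylines(im,[pr(165,16,0).astype(int)],True,(0,0,255));cv2.polylines(im,[pr(50,19,0).astype(int)],True,(0,255,0))
cv2.polylines(im,[proj(m,T(p,mo),True).astype(int)],True,(255,0,0));
for y in(-132,132): cv2.polylines(im,[pr(120,25,y).astype(int)],True,(0,0,255))
cv2.polylines(im,[proj(m,T(p,B),True).astype(int)],True,(255,255,0))
cv2.imwrite("pics/ov.png",cv2.resize(im[30:190,110:430],(800,400)))
E
```

```text
[[378.93 427.95   5.  ]
 [464.06  65.96   5.  ]
 [589.5   94.74   5.  ]
 [508.02 455.48   5.  ]] [485.13 261.03   5.  ] [371.87 128.7  369.83 132.  ]
rack [485.18 260.96   0.23] [[ 0.87 -0.81]
 [-0.26  0.53]
 [-0.2  -0.35]
 [-0.32  0.54]]
tip pred [251.64  39.97] [290.64  71.76] [271.13  55.7 ]
stout tip [381.2   68.23] [426.56 112.36]
stout tip [118.84  63.55] [163.1  107.17]
mouth [[252.8  127.53]
 [290.41 128.29]
 [290.76  94.62]
 [254.4   93.91]]
```

View pics/ov.png

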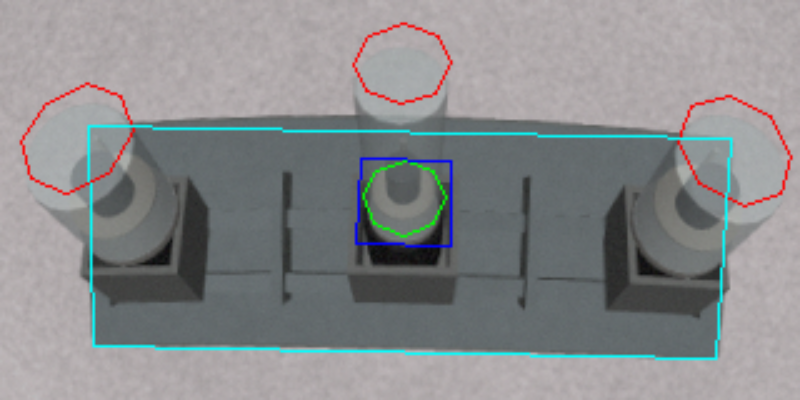

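The overlay shows the sockets and tips sitting about 8 mm nearer the robot than I predicted, so the base plate isn't centred on the sockets. I shift the rack origin by -8 mm along its x. The plan is to grip the glass at about 92 mm from the base end, with the tool slanted outward (pitch 2.2 from up) and the fingers closing along rack y. Leveling then turns the tool to nearly straight down.

```bash
cat >> h.py <<'E'
RY=.229; RO=np.array([477.4,259.2,0.]); RR=R.from_euler("z",RY).as_matrix()
def rw(p): return RO+RR@np.array(p,float)
def Rpitch(b,yaw=RY):
    z=np.array([np.sin(b),0,np.cos(b)]);y=np.array([0,-1,0.]);x=np.cross(y,z)
    return R.from_euler("z",yaw).as_matrix()@np.c_[x,y,z]
E
python3 - <<'E'
from h import *
o=ctrl.get_obs(); print(o["t"],o["qpos"].round(3),o["ee_pos"].round(1))
# scene/top check of the slim lamp tip: project predicted tip circle
g=np.array([92*np.sin(.4),0,34+92*np.cos(.4)])
for b in(2.2,):
  z=np.array([np.sin(b),0,np.cos(b)])
  for back in(110,0):
    t=rw(g+(19-back)*z); print(b,back,t.round(1),delta(t,Rpitch(b),o))
# size check: tip ellipse in wrist & rows of glass from brightness profile along col 270
im=cv2.imread("pics/rack.png"); print(im[36:100:2,270].mean(1).astype(int)); print(im[66,240:302:2].mean(1).astype(int))
E
```

```text
9.1667 [ 0.482  0.136  1.84  -0.     1.166  1.806] [429.8 238.1 298.1]
2.2 110 [440.6 250.6 172.3] (array([ 13.7,  -9.6, 125.8]), array([-0.0079,  0.9427,  0.0167]))
2.2 0 [527.3 270.8 107.6] (array([102.7,  -8.1, 190.4]), array([-0.0079,  0.9427,  0.0167]))
[175 172 173 169 175 172 175 168 169 168 168 168 170 171 175 173 173 171
 168 168 154 153 117 110 109 117 103  98  96  95  96  98]
[171 163 169 170 168 170 159 169 170 170 167 167 167 171 170 173 170 167
 169 168 171 174 170 170 153 170 170 168 177 172 172]
```

```bash
python3 - <<'E'
from h import *
o=ctrl.get_obs(); d=110; b=2.85
g=np.array([d*np.sin(.4),0,34+d*np.cos(.4)]); z=np.array([np.sin(b),0,np.cos(b)])
for back in(110,0):
    t=rw(g+(14-back)*z); print(back,t.round(1),*delta(t,Rpitch(b),o))
E
```

```text
110 [492.2 262.7 227.3] [66.6 -8.6 70.8] [-0.0021  0.2927  0.0177]
0 [523.  269.8 121.9] [ 98.4  -8.1 176.1] [-0.0021  0.2927  0.0177]
```

```bash
python3 -m inch '[{"xyz":[15,-4,10],"rot":[0,0.1,0.01]},{"xyz":[35,-8,30],"rot":[0,0.2,0.017]},{"xyz":[55,-8.5,52],"rot":[0,0.293,0.017]},{"xyz":[66,-8.5,68],"rot":[0,0.293,0.017]},{"xyz":[66.6,-8.5,71],"rot":[0,0.293,0.017]},{"xyz":[66.6,-8.5,71],"rot":[0,0.293,0.017]}]'
python3 snap.py pre; python3 - <<'E'
from h import *
import json
o=ctrl.get_obs(); d=110; b=2.85
g=np.array([d*np.sin(.4),0,34+d*np.cos(.4)]); z=np.array([np.sin(b),0,np.cos(b)])
print(o["qpos"].round(2),*delta(rw(g+14*z),Rpitch(b),o))
E
```

```text
t: 9.67
ee_pos: [491.9, 262.6, 226.7]
orientation: [-3.054, -0.352, -0.446]
ft_force: [0.0, 0.2, 0.7]
width: 87.9
grasp_force: 0.0
[ 0.51  0.21  1.96 -0.12  0.69  1.94] [ -0.3   0.6 110.5] [-0.0025 -0.0003  0.0005]
```

```bash
python3 -m inch '[{"xyz":[0,0,12],"rot":[0,0,0]},{"xyz":[0,0,32],"rot":[0,0,0]},{"xyz":[0,0,54],"rot":[0,0,0]},{"xyz":[0,0,72],"rot":[0,0,0]},{"xyz":[0,0,80],"rot":[0,0,0]},{"xyz":[0,0,80],"rot":[0,0,0]}]' && python3 -m inch '[{"xyz":[0,0,8],"rot":[0,0,0]},{"xyz":[0,0,18],"rot":[0,0,0]},{"xyz":[0,0,27],"rot":[0,0,0]},{"xyz":[0,0,30],"rot":[0,0,0]},{"xyz":[0,0,30],"rot":[0,0,0]}]'
```

```text
t: 10.22
ee_pos: [514.5, 269.0, 150.6]
orientation: [-3.053, -0.354, -0.448]
ft_force: [-0.1, 0.3, 0.4]
width: 87.4
grasp_force: 0.0
t: 10.63
ee_pos: [522.6, 271.4, 121.5]
orientation: [-3.053, -0.355, -0.448]
ft_force: [-0.0, -0.2, 0.6]
width: 87.5
grasp_force: 0.0
```

```bash
python3 -m inch '[{"xyz":[0,0,0],"rot":[0,0,0]},{"xyz":[0,0,0],"rot":[0,0,0]},{"xyz":[0,0,0],"rot":[0,0,0]},{"xyz":[0,0,0],"rot":[0,0,0]},{"xyz":[0,0,0],"rot":[0,0,0]},{"xyz":[0,0,0],"rot":[0,0,0]},{"xyz":[0,0,0],"rot":[0,0,0]},{"xyz":[0,0,0],"rot":[0,0,0]},{"xyz":[0,0,0],"rot":[0,0,0]},{"xyz":[0,0,0],"rot":[0,0,0]}]' 255
```

```text
t: 11.47
ee_pos: [522.8, 271.6, 122.4]
orientation: [-3.052, -0.355, -0.45]
ft_force: [0.1, -0.1, -0.1]
width: 31.7
grasp_force: 30.0
```

Gripped at 31.7 mm, the glass diameter. Next I draw it out along its axis.

```bash
python3 -m inch '[{"xyz":[3.2,0,-3.9],"rot":[0,0,0]},{"xyz":[9.6,0,-11.6],"rot":[0,0,0]},{"xyz":[16,0,-19.3],"rot":[0,0,0]},{"xyz":[22.3,0,-27],"rot":[0,0,0]},{"xyz":[28.7,0,-34.7],"rot":[0,0,0]},{"xyz":[35,0,-42.4],"rot":[0,0,0]},{"xyz":[35,0,-42.4],"rot":[0,0,0]}]'
python3 -m inch '[{"xyz":[6.4,0,-7.7],"rot":[0,0,0]},{"xyz":[16,0,-19.3],"rot":[0,0,0]},{"xyz":[27,0,-33],"rot":[0,0,0]},{"xyz":[38,0,-46],"rot":[0,0,0]},{"xyz":[45,0,-56],"rot":[0,0,0]},{"xyz":[48,0,-60],"rot":[0,0,0]},{"xyz":[48,0,-60],"rot":[0,0,0]},{"xyz":[48,0,-60],"rot":[0,0,0]}]'
```

```text
t: 12.05
ee_pos: [545.8, 277.3, 176.0]
orientation: [-3.049, -0.354, -0.457]
ft_force: [0.8, 0.2, -1.2]
width: 31.8
grasp_force: 30.0
t: 12.72
ee_pos: [570.9, 282.5, 243.9]
orientation: [-3.053, -0.355, -0.448]
ft_force: [-0.5, 0.3, -1.4]
width: 31.8
grasp_force: 30.0
```

```bash
cat >> h.py <<'E'
POCK=np.array([517.0,-167.9]); YF=-.314; BF=4.02
def final(zmid):
    u=np.array([np.cos(YF),np.sin(YF)]); M=Rpitch(BF,YF); g=np.r_[POCK+20*u,zmid]
    return g+14*M[:,2],M
E
python3 - <<'E'
from h import *
o=ctrl.get_obs()
print(*delta([560,100,320],Rpitch(3.2,.0),o)); print(*delta([560,100,320],Rpitch(3.1,.0),o)); print(final(180)[0])
E
```

```text
[-28.4 174.9 -88.4] [-0.0294 -0.3486  0.2314]
[-28.4 174.9 -88.4] [-0.0408 -0.249   0.2291]
[ 525.77288125 -170.74893727  171.06271002]
```

```bash
python3 -m inch '[{"xyz":[5,0,-15],"rot":[0,0,0]},{"xyz":[10,5,-35],"rot":[0,0,0]},{"xyz":[8,20,-52],"rot":[0,-0.04,0.03]},{"xyz":[3,45,-65],"rot":[-0.01,-0.09,0.06]},{"xyz":[-5,75,-75],"rot":[-0.01,-0.15,0.1]},{"xyz":[-12,108,-82],"rot":[-0.02,-0.21,0.14]},{"xyz":[-19,138,-87],"rot":[-0.02,-0.28,0.18]},{"xyz":[-25,162,-88],"rot":[-0.03,-0.33,0.22]},{"xyz":[-28,174,-88],"rot":[-0.03,-0.35,0.23]},{"xyz":[-28,175,-88],"rot":[-0.03,-0.35,0.23]},{"xyz":[-28,175,-88],"rot":[-0.03,-0.35,0.23]}]'
python3 - <<'E'
from h import *
o=ctrl.get_obs(); print(o["qpos"].round(2))
print(*delta([535,-80,320],Rpitch(3.6,-.17),o)); p,M=final(260); print(*delta(p,M,o))
E
```

```text
t: 13.63
ee_pos: [560.5, 100.3, 318.9]
orientation: [3.14, 0.002, -0.094]
ft_force: [-0.3, -0.5, -1.3]
width: 31.5
grasp_force: 30.0
[0.15 0.27 1.62 0.01 1.31 1.72]
[-25.7 180.2   0.4] [ 0.0442 -0.3976  0.1664]
[-30.9 271.   69.8] [ 0.1466 -0.8117  0.2889]
```

```bash
python3 -m inch '[{"xyz":[-1,10,2],"rot":[0.005,-0.03,0.01]},{"xyz":[-4,35,8],"rot":[0.015,-0.1,0.04]},{"xyz":[-7,65,16],"rot":[0.03,-0.19,0.07]},{"xyz":[-11,98,25],"rot":[0.05,-0.29,0.1]},{"xyz":[-15,132,34],"rot":[0.07,-0.4,0.14]},{"xyz":[-19,166,43],"rot":[0.09,-0.5,0.18]},{"xyz":[-23,200,52],"rot":[0.11,-0.6,0.215]},{"xyz":[-26,230,60],"rot":[0.125,-0.69,0.245]},{"xyz":[-29,254,66],"rot":[0.137,-0.76,0.27]},{"xyz":[-31,267,69],"rot":[0.145,-0.8,0.285]},{"xyz":[-31,271,70],"rot":[0.147,-0.812,0.289]},{"xyz":[-31,271,70],"rot":[0.147,-0.812,0.289]}]'
python3 - <<'E'
from h import *
o=ctrl.get_obs(); print(o["qpos"].round(2))
p,M=final(180); print(*delta(p,M,o))
E
```

```text
t: 14.63
ee_pos: [526.3, -170.3, 250.5]
orientation: [-2.695, 0.426, 1.267]
ft_force: [0.4, 0.6, -2.4]
width: 31.6
grasp_force: 30.0
[-0.33  0.75  1.26 -0.01  2.01  1.56]
[60.9  0.6 50.9] [-0.      0.0004  0.0008]
```

Already at 260 mm, which is high enough. I check the lamp's tilt numerically from its black base in the fixed cameras.

```bash
python3 - <<'E'
from h import *
np.set_printoptions(precision=1,suppress=True)
o=ctrl.get_obs(); M=R.from_rotvec(o["orientation"]).as_matrix(); g=o["ee_pos"]-14*M[:,2]
print("grasp",g)
a=np.linspace(0,2*np.pi,25)[:-1]
def cyl(el):  # lamp axis elevation el, base cylinder points
    ax=np.cos(el)*np.array([np.cos(YF),np.sin(YF),0])+np.array([0,0,np.sin(el)])
    y=M[:,1]; n=np.cross(ax,y); ring=19*(np.cos(a)[:,None]*y+np.sin(a)[:,None]*n)
    return np.r_[g-110*ax+ring,g-60*ax+ring]
ims={n:ctrl.get_image(n)[:,:,::-1].copy() for n in("scene","top")}
for n,im in ims.items():
    m=ctrl.camera_model(n); cv2.imwrite(f"pics/{n}3.png",im)
    v=im.max(2); dark=v<70
    for el in(-.4,-.3,-.2,-.1,0,.1,.2,.3,.4):
        h=cv2.convexHull(proj(m,cyl(el),False).astype(np.float32)).astype(np.int32)
        k=np.zeros(v.shape,np.uint8);cv2.fillConvexPoly(k,h,1)
        k2=cv2.dilate(k,np.ones((7,7)))-k
        print(n,el,h.mean((0,1)) if 0 else h.reshape(-1,2).mean(0),"in dark",dark[k>0].mean().round(2),"ring dark",dark[k2>0].mean().round(2))
im=ims["scene"];m=ctrl.camera_model("scene");c=proj(m,cyl(0)).mean(0).astype(int)
print(c); print(im.max(2)[c[1]-26:c[1]+28:2,c[0]-32:c[0]+34:2])
E
```

```text
grasp [ 536.5 -173.6  259.4]
scene -0.4 [257.  112.7] in dark 0.14 ring dark 0.2
scene -0.3 [258.  115.2] in dark 0.25 ring dark 0.22
scene -0.2 [258.8 117.8] in dark 0.35 ring dark 0.23
scene -0.1 [259.4 120.5] in dark 0.49 ring dark 0.09
scene 0 [259.5 123.5] in dark 0.57 ring dark 0.0
scene 0.1 [258.8 126.3] in dark 0.53 ring dark 0.04
scene 0.2 [259.1 129.3] in dark 0.37 ring dark 0.21
scene 0.3 [258.5 132.4] in dark 0.23 ring dark 0.21
scene 0.4 [257.5 135.4] in dark 0.11 ring dark 0.15
top -0.4 [322.3 211.7] in dark 0.0 ring dark 0.0
top -0.3 [321.8 213.1] in dark 0.0 ring dark 0.0
top -0.2 [321.3 214.4] in dark 0.0 ring dark 0.0
top -0.1 [320.9 215.3] in dark 0.0 ring dark 0.0
top 0 [320.6 216. ] in dark 0.0 ring dark 0.0
top 0.1 [320.5 216.4] in dark 0.0 ring dark 0.0
top 0.2 [320.4 216.7] in dark 0.0 ring dark 0.0
top 0.3 [320.3 216.4] in dark 0.0 ring dark 0.0
top 0.4 [320.3 215.8] in dark 0.0 ring dark 0.0
[259 123]
[[170 169 170 172 170 172 172 172 175 174 172 175 177 178 176 175 176 172
  174 176 174 174 175 175 174 172 172 173 173 171 171 173 175]
 [169 169 169 168 171 
[... 2840 characters left out ...]
6 156 165 172]
 [ 46  46  47  47  46  41  43  76  98 104 100  99 102  98  97  99 101 102
   95 101  97  92 102  98  99  97  98  98 103 100 106 118 134]
 [ 44  43  57  66  51  49  56  92 101  97 100  98  97  95  99  97  97 100
   97  99 100 103 101 104  97  98 104 100  96  97  96  99  97]
 [ 41  45  84  94  88  77  83  97 100  99 100  98  97  97  94  94 100 103
   98 100  95  99 102  95 102  95  97  99  99  98  99  94  97]
 [ 50  64  93 100 102  96  96  99  99  97 102 101  99  98  94  97  98  99
   96 100  99 100  97  99 100  99 100  98  97  99  98  94  84]
 [ 50  86  96  97  99  98 101  99 100 100  96 100  98  97  94  94  97  96
   98 100 101 103  99  97  96  98  96 100  95 100  96  78 120]]
```

```bash
python3 - <<'E'
from h import *
o=ctrl.get_obs(); M=R.from_rotvec(o["orientation"]).as_matrix(); g=o["ee_pos"]-14*M[:,2]
a=np.linspace(0,2*np.pi,25)[:-1]; im=cv2.imread("pics/scene3.png"); m=ctrl.camera_model("scene")
n,lab=cv2.connectedComponents((im.max(2)<75).astype(np.uint8)); k=lab==lab[121,265]
print("blob",k.sum(),[ (int(x.min()),int(x.max())) for x in np.nonzero(k)])
out=[]
for el in np.arange(-.3,.31,.05):
  for d in range(90,131,5):
    for L in(20,30,40,50):
      ax=np.cos(el)*np.array([np.cos(YF),np.sin(YF),0])+np.array([0,0,np.sin(el)]); y=M[:,1]; nn=np.cross(ax,y)
      ring=19*(np.cos(a)[:,None]*y+np.sin(a)[:,None]*nn)
      h=cv2.convexHull(proj(m,np.r_[g-d*ax+ring,g-(d-L)*ax+ring]).astype(np.float32)).astype(np.int32)
      q=np.zeros(k.shape,np.uint8);cv2.fillConvexPoly(q,h,1);q=q>0
      out.append(((q&k).sum()/(q|k).sum(),el.round(2),d,L))
for r in sorted(out,reverse=True)[:8]: print(r)
print(o["t"],o["ee_pos"],o["qvel"].round(3),o["width"],o["grasp_force"])
E
```

```text
blob 233 [(115, 133), (252, 271)]
(np.float64(0.7547892720306514), np.float64(0.05), 105, 20)
(np.float64(0.7474048442906575), np.float64(0.05), 110, 30)
(np.float64(0.7432432432432432), np.float64(-0.0), 105, 30)
(np.float64(0.7416107382550335), np.float64(0.05), 105, 30)
(np.float64(0.7164179104477612), np.float64(-0.0), 100, 20)
(np.float64(0.7090301003344481), np.float64(-0.0), 110, 30)
(np.float64(0.704119850187266), np.float64(-0.0), 105, 20)
(np.float64(0.703030303030303), np.float64(0.05), 110, 40)
14.7333 [ 526.71098975 -169.17579511  252.4251338 ] [ 0.008 -0.023  0.    -0.004  0.006 -0.002] 31.581085631151527 29.98123347759247
```

The lamp is level to about 0.05 rad, with its middle within about 10 mm of the pocket centre. Next I let it settle and hand in.

```bash
python3 -m inch '[{"xyz":[0,0,0],"rot":[0,0,0]},{"xyz":[0,0,0],"rot":[0,0,0]},{"xyz":[0,0,0],"rot":[0,0,0]},{"xyz":[0,0,0],"rot":[0,0,0]},{"xyz":[0,0,0],"rot":[0,0,0]},{"xyz":[0,0,0],"rot":[0,0,0]}]'; python3 -c "
from workcell import ctrl
print(ctrl.close_job())"
```

```text
t: 15.23
ee_pos: [526.2, -170.7, 252.4]
orientation: [-2.696, 0.426, 1.265]
ft_force: [0.4, 0.1, -1.6]
width: 31.6
grasp_force: 30.0
the job is handed in; nothing more can be done
None
```

I handed the job in at 15.2 s: the mirror block is seated in the black stand and released, and the slim lamp is held level (within about 0.05 rad) about 26 cm above the bench over the mirror; handing in returned no verdict.

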